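# Pump the storage tub until its seal pin is out

### The job

One of the two vacuum tubs has its green seal pin fully out; on the other the pin is still low. With closed fingertips, push that second tub's red pump knob all the way down and let it spring fully back up, again and again, until its green pin has popped fully out like its neighbour's, then leave the knob up and move clear. Do not press the sealed tub's knob, do not touch the pin you are raising, do not lift, tip or shove the tubs, and leave the other things on the table where they are.

Things in the scene. Friction and masses are not known exactly. Their poses are not given: they have to be found in the camera images.
- tub: The loose storage tub to be pumped, 2.4 to 3.9 kg: clear box 190 x 140 x 100 mm with orange packed inside, with a blue lid 200 x 150 mm whose top is 114 mm above the table. Origin: centre of its underside; x along the long side, z up. On the lid stand the pump at x = -45 mm (y = 0): a white barrel 48 mm across, top at 144 mm, with a red knob above it; and at x = +55 mm (y = 0) a white collar 34 mm across, top at 122 mm, with the green pin.
- plunger_knob (a point): Centre of the flat top of that tub's red pump knob (34 mm across, 14 mm thick, on a 14 mm rod). 188 mm above the table when up, 162 mm when fully down. It moves with the knob.
- plunger (a joint): How far that knob is pressed down, m: 0 up (rest), 0.026 fully down on its stop. A spring pushes it up with 4 N at the top and 9 N at the bottom; pumping adds about 1.5 N and pressing at 50 mm/s another 2 N. Let go, it comes back up by itself in about 0.2 s.
- pin: The round green pin on the tub to be pumped, 18 mm across, upright. Origin: centre of its tip: 123 mm above the table when fully in, about 148 mm when fully out.
- pin_travel (a joint): How far that pin stands out, m: 0 in, about 0.025 fully out; starts anywhere from 0 to 0.009. A hidden ratchet raises it 5 mm or so a stroke as the knob goes down and leaves it there as the knob returns; a stroke under about 21 mm long may gain nothing, so press to the bottom and let it come right up. It takes three to five full strokes. Once out, further strokes change nothing.
- sealed_tub: The second tub, the same in shape and colour and laid out alike, its green pin already fully out (18 mm across, tip 148 mm above the table). To be left alone. Origin: centre of its underside, axes as for the first tub.
- sealed_plunger (a joint): How far the sealed tub's red knob is pressed, m: 0 up. Must stay up.
- jar_a: Loose jar with yellow lid, 64 mm across, 60 mm high, between the tubs. Origin: centre of its underside.
- jar_b: A like jar near the table's far edge. Origin: centre of its underside.
- spray: Loose blue bottle with white cap, 60 mm across, 160 mm high, to the robot's left. Origin: centre of its underside.
- tape: Loose roll of clear tape lying flat, 90 mm across, 30 mm high, to the robot's right. Origin: centre of its underside.
- scoop: Loose spoon lying flat between the robot and the tubs, along y. Origin: on its underside.
- cup: Loose white open cup, 76 mm across, 80 mm high, near the table's far edge. Origin: centre of its underside.
Mind the look-alikes: they are no part of the job. What is shaped like the tub but pink is not meant.

How it is judged:
On the way, in this order (a step that is already met when the one before it is completed fails the run):
1. the low-pinned tub's knob is pushed well down (value of joint plunger above 0.015 m), for 0.02 s.
2. the knob is let back up (value of joint plunger below 0.006 m), for 0.02 s.
3. after more strokes the pin is fully out (value of joint pin_travel above 0.0225 m), for 0.2 s.
At the end, for the whole second after the job is handed in: The pin of the pumped tub stands out at least 22.5 of its 25 mm, both knobs are up (within 4 mm), both tubs stand flat within 40 mm of where they stood (value of joint pin_travel above 0.0225 m and value of joint each of plunger, sealed_plunger below 0.004 m and distance of each of tub, sealed_tub from where it was at the start of the episode below 0.04 m and angle between tub's own z axis and vertical below 0.05 rad and linear speed of tub below 0.02 m/s); the robot touches nothing.
It fails at once if the sealed tub's knob is pressed (value of joint sealed_plunger above 0.006 m).
It fails at once if the pin is touched (contact force between any of the arm, the fingers and pin above 1 N).
It fails at once if a tub is lifted, tipped or shoved (height (world z) of any of tub, sealed_tub above 0.012 m or angle between any of tub, sealed_tub's own z axis and vertical above 0.15 rad or distance of any of tub, sealed_tub from where it was at the start of the episode above 0.05 m).
It fails at once if another thing on the table is disturbed (distance of any of jar_a, jar_b, spray, tape, scoop, cup from where it was at the start of the episode above 0.04 m).
It also fails if it takes over 48 s, if anything falls off the work surface, if the arm or the gripper's body presses on something with over 40 N, if the wrist force passes 120 N, or if a joint passes its speed limit or range.

### The arm

A 7-joint arm with a two-finger parallel gripper is mounted at the origin on the work surface. World frame = base frame: x ahead of the robot, y to its left, z up, the work surface at z = 0. Lengths are in m, angles in rad, forces in N, time in s.
With the tool pointing down it reaches from about 0.425 to 0.925 m from the base axis. Payload 6.8 kg.
Tool frame: the origin (TCP) lies at the very end of the fingers, on their centre line; the grasp point (between the pads) lies 19 mm behind it; z points along the fingers, x is the direction in which the jaws open and shut, and the axes are right-handed (so a half turn about z gives the same grasp; the last joint's range is limited). The gripper opens to 85 mm and grips with 20 to 120 N. Pads are 22 mm wide; open, the fingers measure 114 mm over their backs; the gripper's body (76 mm by 85 mm) begins 54 mm behind the grasp point. The pads swing forward as they close: fully open they stand 13 mm farther back than shut.
Start: joints at [-1.395, 0.477, 0.022, 1.555, -0.011, 1.109, -0.083], TCP at [0.189, 0.648, 0.231] pointing down, gripper open.
Joint ranges: [-2.96, 2.96], [-0.34, 2.1], [-1.41, 1.46], [0.24, 2.44], [-1.37, 4.51], [0.17, 1.92], [-2.96, 2.96]. Speed limits (rad/s): [2.39, 2.39, 3.14, 3.14, 3.14, 3.14, 3.14].

### API

Orientations are given as a rotation vector (axis times angle).
In Python, from bench import r, grab_frame gives the robot as it stands. The module is installed in compiled form; this text tells all that it offers.
- The arm moves only by the tool send_rows, never from a script. Its argument "series" is a list of rows, each a list of 2 entries, a list of its own where there are three numbers: the shift along the tool's x, y, z in m, then the turn, a rotation vector about the tool's x, y, z in units of 5 degrees (1.0 is 5 degrees). A call has 1 to 20 rows; each row shifts and turns the commanded pose from where the row before left it, along the tool's axes as they then stand; what a row does not reach is not made up. A row lasts 1/8 s, in which the tool goes at most 62.5 mm and 10.7 degrees, less where a joint would pass 70% of its speed; a pose out of reach is approached as far as the arm can. A call is refused whole if a number of a shift passes 0.0625 or a number of a turn 1, either way. A call with a gripper value outside its range is refused whole. "fingers" is the closure in counts, from 0 (fully open) to 255 (shut), set as the call begins (left out, the last holds). The fingers move at their own pace and stop on an object; "grip_force" is the grip in N (left out, the last holds). Time passes only in rows, so rows that do not move let the fingers close. It gives the time, the measured TCP pose, the force and the opening at its end, in the units of the state.
- r.get_obs(): the state, without advancing time (a new reading comes with each control period).
- grab_frame(name): name is "scene" or "top" or "wrist"; returns a dict with "frame" (480x640x3 uint8, red, green, blue), "fx", "fy", "cx", "cy" (pixels), "origin" and "rotation" of the camera in the world; the wrist camera has in their place "T_tool_cam" (4x4, takes a point from camera to tool coordinates, whose origin is the TCP and whose axes are the tool frame's). Camera axes: x right, y down, z forward; pixel columns grow to the right and rows downward; lengths in m; the calibration is good to about 2 mm. The wrist camera is an equidistant fisheye: a pixel r from the principal point sees the ray r / f radians off the axis. A picture is of the moment at which its call begins: read the wrist's pose just before it. There is no depth.
- r.hand_in(): hands the job in, once; it reports no verdict.
The state is a dict: "clock": time; "joints": joint angles; "qvel": joint speeds; "tau": joint torques, N m; "tcp_pos": TCP position; "orientation": TCP orientation; "contact_force": force on the tool from outside, world axes, zero at the start; "moment": the same for the moment, N m; "grip_width": finger opening in m.
Only numpy, scipy, OpenCV 4.12 (cv2) and the standard library are available. Lean on these libraries where they do the work, as an engineer would, in place of code of your own. Each camera call takes 0.05 s, during which the arm holds its last target.

## Working session

There is one attempt and no reset: what is moved stays moved. The work goes in short steps, Python scripts to look and compute and a tool call to move; the robot and the scene stay as the last step left them, time stands still between calls to the robot, and variables do not carry over. Pictures are saved under pics/ and viewed, and the job is handed in when it is done.

Besides the shell and the picture viewer there is one more tool, called after "Request:" in YAML: its name, and indented under it one key for each argument. send_rows: Moves the arm, as the interface text tells. Its arguments: {"type":"object","properties":{"series":{"type":"array"},"fingers":{"type":"number"},"grip_force":{"type":"number"}},"required":["series"]}

```bash
mkdir -p pics
cat > h.py <<'E'
import numpy as np, cv2
from bench import r, grab_frame
def save(n,img): cv2.imwrite('pics/'+n+'.png',img[:,:,::-1])
def cast(c,u,v,z):
    d=np.array(c['rotation'])@np.array([(u-c['cx'])/c['fx'],(v-c['cy'])/c['fy'],1.]); o=np.array(c['origin']); return o+d*(z-o[2])/d[2]
E
python3 - <<'E'
from h import *
import pickle
print(r.get_obs())
for n in('scene','top'):
    c=grab_frame(n); save(n+'0',c['frame']); pickle.dump(c,open(n+'0.pkl','wb'))
    print(n,c['fx'],c['cx'],c['cy'],c['origin'],c['rotation'])
E
```

```text
{'clock': 0.0, 'joints': array([-1.39509838,  0.47779691,  0.02236905,  1.55645606, -0.01148459,
        1.10928063, -0.08310979]), 'qvel': array([ 0.00017801, -0.00227509,  0.00110548, -0.00017447,  0.00085385,
       -0.00055678, -0.00100089]), 'tau': array([-5.93523805e-05, -5.96451402e+01,  1.60839681e+00, -2.81195372e+01,
        1.25955881e-02,  9.26632143e-03, -3.60614067e-06]), 'tcp_pos': array([0.18887388, 0.64742463, 0.23032648]), 'orientation': array([ 2.51231410e+00,  1.88421350e+00, -2.11509536e-03]), 'contact_force': array([ 0.47061641,  0.84274412, -0.84096875]), 'moment': array([-0.02055893,  0.00230945,  0.00890304]), 'grip_width': 0.08549493669765154}
scene 543.2133041009636 316.50103845298685 232.20484466963362 [ 1.20423138 -0.37042421  1.20048931] [-2.25922884 -1.26488665  0.4114317 ]
top 488.0620399161463 320.84611656661644 247.94216278351414 [ 0.44814512 -0.01815226  1.20911373] [-2.14796163  2.18384505 -0.13368763]
```

```bash
sed -i 's/np.array(c\[.rotation.\])@/cv2.Rodrigues(np.array(c["rotation"],float))[0]@/' h.py; cat h.py | tail -2
```

```text
def cast(c,u,v,z):
    d=cv2.Rodrigues(np.array(c["rotation"],float))[0]@np.array([(u-c['cx'])/c['fx'],(v-c['cy'])/c['fy'],1.]); o=np.array(c['origin']); return o+d*(z-o[2])/d[2]
```

View pics/scene0.png

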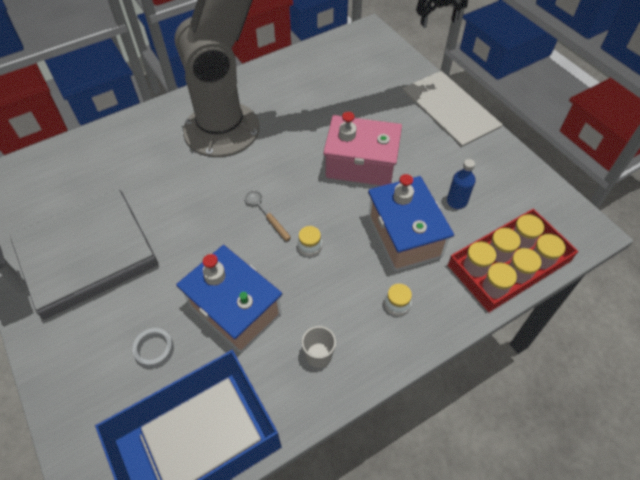

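View pics/top0.png

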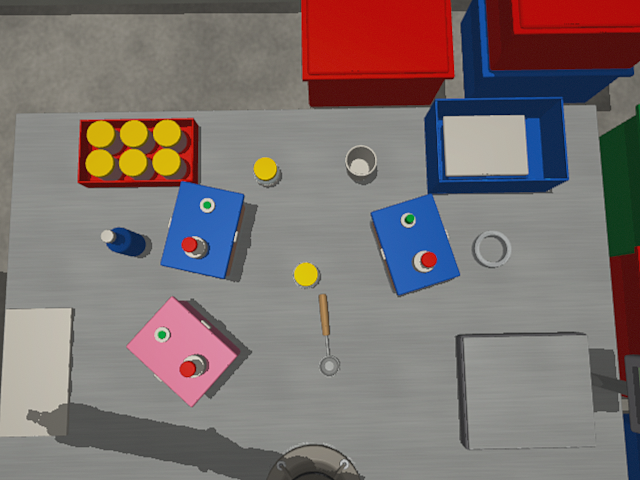

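Run:
```python
from h import *
import pickle
S=pickle.load(open('scene0.pkl','rb'));T=pickle.load(open('top0.pkl','rb'))
a=cv2.resize(S['frame'][240:350,175:285],(395,395),interpolation=2);b=cv2.resize(S['frame'][165:275,360:470],(395,395),interpolation=2)
save('crop',np.hstack([a,b]))
for n,c in(('S',S),('T',T)):
    h=cv2.cvtColor(c['frame'],cv2.COLOR_RGB2HSV)
    for col,m in(('red',((h[...,0]<6)|(h[...,0]>174))&(h[...,1]>150)&(h[...,2]>90)),('green',(h[...,0]>40)&(h[...,0]<85)&(h[...,1]>110)&(h[...,2]>50))):
        k,l,s,ce=cv2.connectedComponentsWithStats(m.astype(np.uint8))
        for i in range(1,k):
            if 15<s[i,4]<500: print(n,col,s[i],ce[i].round(1),cast(c,*ce[i],.188 if col=='red' else .148).round(4),cast(c,*ce[i],.124).round(4))
    m=((h[...,0]>100)&(h[...,0]<125)&(h[...,1]>150)&(h[...,2]>110)).astype(np.uint8)
    for q in cv2.findContours(m,0,2)[0]:
        if 1500<cv2.contourArea(q)<12000:
            R=cv2.minAreaRect(q);print(n,'lid',R,[cast(c,*p,.114).round(3).tolist()[:2] for p in cv2.boxPoints(R)])
```

```text
S red [248   0  44  18 392] [265.6   5.7] [-0.2406  0.3016  0.188 ] [-0.3319  0.3441  0.124 ]
S red [343 112  11  10  80] [347.9 116.2] [0.3211 0.2485 0.188 ] [0.2653 0.2876 0.124 ]
S red [400 175  12  10  90] [405.8 179.5] [0.579  0.2476 0.188 ] [0.5395 0.2866 0.124 ]
S red [504 219  13  10  47] [510.9 224.1] [0.8121 0.371  0.188 ] [0.7873 0.4178 0.124 ]
S red [481 232  13  11  51] [487.5 237.7] [0.8126 0.3008 0.188 ] [0.7878 0.3432 0.124 ]
S red [203 255  14  12 127] [209.7 260.5] [ 0.5388 -0.2559  0.188 ] [ 0.4967 -0.2487  0.124 ]
S green [240 292   7  11  58] [243.3 296.5] [ 0.6357 -0.2278  0.148 ] [ 0.6227 -0.2246  0.124 ]
S lid ((228.75003051757812, 288.7500305175781), (79.90306091308594, 66.4680404663086), 45.0) [[0.508, -0.338], [0.447, -0.189], [0.655, -0.148], [0.701, -0.289]]
S lid ((410.300048828125, 212.6000213623047), (76.47352600097656, 56.348915100097656), 63.43495178222656) [[0.513, 0.188], [0.513, 0.349], [0.732, 0.285], [0.726, 0.139]]
T red [495  15   4  10  20] [497.2  19.4] [ 1.0735 -0.4301  0.188 ] [ 1.1127 -0.4559  0.124 ]
T red [495  26   6  30  71] [498.2  4
[... 1329 characters left out ...]
[405 215   9   9  59] [409.1 218.6] [ 0.6327 -0.2239  0.148 ] [ 0.6368 -0.2285  0.124 ]
T green [158 331   8   8  48] [161.5 334.3] [0.3902 0.3161 0.148 ] [0.3889 0.3237 0.124 ]
T lid ((414.9000244140625, 243.6999969482422), (87.91131591796875, 65.14291381835938), 71.56504821777344) [[0.655, -0.142], [0.7, -0.285], [0.508, -0.339], [0.464, -0.199]]
T lid ((201.94479370117188, 229.36721801757812), (64.93021392822266, 87.51095581054688), 13.448614120483398) [[0.543, 0.333], [0.738, 0.29], [0.701, 0.146], [0.507, 0.191]]
T lid ((501.4252014160156, 139.00958251953125), (84.05499267578125, 131.89834594726562), 89.04515838623047) [[0.924, -0.302], [0.925, -0.613], [0.723, -0.601], [0.723, -0.296]]
```

View pics/crop.png

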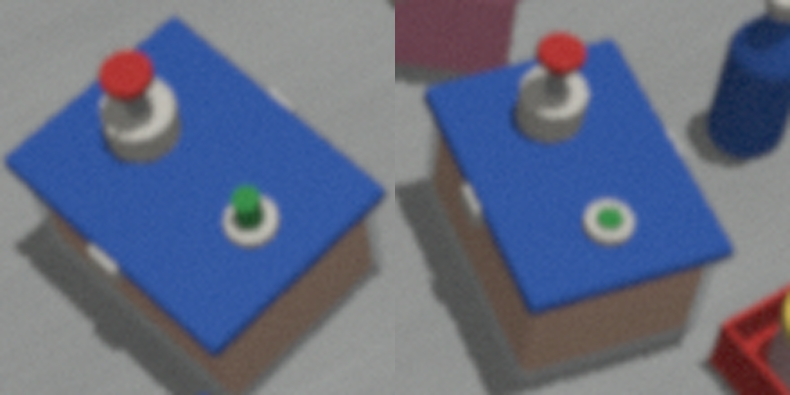

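The low pin (flush green disc, right crop; scene pixel about (420,227), top (207,205)) is on the left blue tub, whose knob is at top pixel (189,244), about (0.579, 0.249). The right blue tub (knob at top (428,259)) has its pin standing out, so it is the sealed one. The pink tub (knob at (187,369)) is not meant. Next I shut the fingers, raise the tool and move across.

Request:
send_rows:
  series:
    - [[0,0,-0.03],[0,0,0]]
    - [[0,0,-0.03],[0,0,0]]
    - [[-0.0195,0.0345,0],[0,0,0]]
    - [[-0.0195,0.0345,0],[0,0,0]]
    - [[-0.0195,0.0345,0],[0,0,0]]
    - [[-0.0195,0.0345,0],[0,0,0]]
    - [[-0.0195,0.0345,0],[0,0,0]]
    - [[-0.0195,0.0345,0],[0,0,0]]
    - [[-0.0195,0.0345,0],[0,0,0]]
    - [[-0.0195,0.0345,0],[0,0,0]]
    - [[-0.0195,0.0345,0],[0,0,0]]
    - [[-0.0195,0.0345,0],[0,0,0]]
    - [[-0.0195,0.0345,0],[0,0,0]]
    - [[-0.0195,0.0345,0],[0,0,0]]
    - [[-0.0195,0.0345,0],[0,0,0]]
    - [[-0.0195,0.0345,0],[0,0,0]]
    - [[0,0,0],[0,0,0]]
    - [[0,0,0],[0,0,0]]
  fingers: 255
  grip_force: 40

```text
clock: 2.35
tcp_pos: [0.5756, 0.2513, 0.2908]
orientation: [-2.512, -1.885, 0.001]
contact_force: [-0.2, 0.5, -0.3]
grip_width: 0.0003
```

Run:
```python
from h import *
o=r.get_obs();p=o['tcp_pos'];R=cv2.Rodrigues(o['orientation'])[0]
print(o['clock'],p,o['orientation'],o['grip_width'],o['contact_force'],'z',R[:,2])
for z in (.20,.188): print(R.T@(np.array([.5788,.2488,z])-p))
c=grab_frame('wrist');save('w1',c['frame']);print(c['fx'],c['cx'],c['cy'],c['T_tool_cam'])
```

```text
2.35 [0.57560136 0.2512591  0.29081496] [-2.51224228e+00 -1.88495749e+00  1.31247719e-03] 0.0002521645120703666 [-0.24743814  0.50331736 -0.26605997] z [-1.16304572e-03  1.57509729e-04 -9.99999311e-01]
[-0.0014508   0.00386406  0.09081079]
[-0.00144872  0.00387799  0.10281078]
371.64829954431775 315.3873608954296 237.3406403848415 [[ 9.99999322e-01 -1.16353581e-03 -3.80994273e-05  2.87439107e-04]
 [ 1.13331112e-03  9.65495512e-01  2.60417225e-01 -6.62331385e-02]
 [-2.66219940e-04 -2.60417092e-01  9.65496177e-01 -1.42752777e-01]
 [ 0.00000000e+00  0.00000000e+00  0.00000000e+00  1.00000000e+00]]
```

View pics/w1.png

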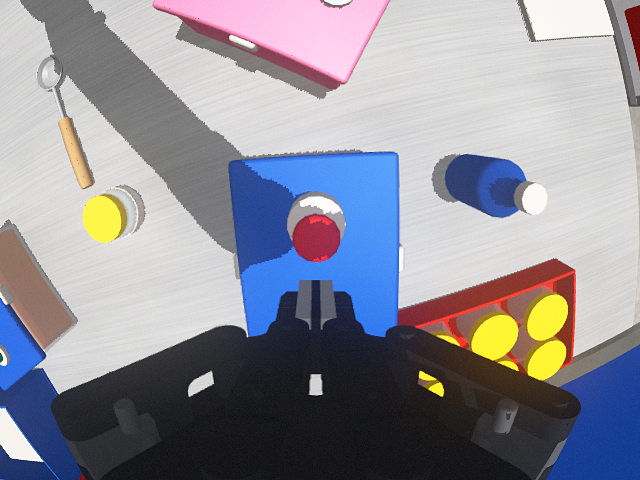

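The wrist view shows the knob at pixel (316,238), centred under the closed fingertips in line with x. Next I go down to just above it.

Request:
send_rows:
  series:
    - [[-0.001,0.002,0.02],[0,0,0]]
    - [[0,0,0.025],[0,0,0]]
    - [[0,0,0.025],[0,0,0]]
    - [[0,0,0.02],[0,0,0]]
    - [[0,0,0],[0,0,0]]
    - [[0,0,0],[0,0,0]]

```text
clock: 3.15
tcp_pos: [0.5779, 0.2502, 0.2022]
orientation: [-2.512, -1.887, -0.002]
contact_force: [-0.4, 0.5, 0.7]
grip_width: 0.0001
```

Run:
```python
from h import *
c=grab_frame('wrist');s=grab_frame('scene');save('w2',np.hstack([cv2.resize(c['frame'][180:340,220:420],(400,320)),cv2.resize(s['frame'][130:290,330:490],(320,320))]))
```

```text
(no output)
```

View pics/w2.png

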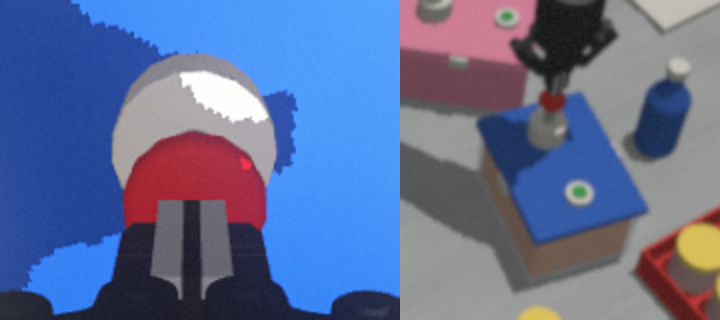

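The fingertips sit over the knob in both views. First stroke follows: down only, then I check.

Request:
send_rows:
  series:
    - [[0,0,0.006],[0,0,0]]
    - [[0,0,0.006],[0,0,0]]
    - [[0,0,0.006],[0,0,0]]
    - [[0,0,0.006],[0,0,0]]
    - [[0,0,0.006],[0,0,0]]
    - [[0,0,0.006],[0,0,0]]
    - [[0,0,0.005],[0,0,0]]
    - [[0,0,0],[0,0,0]]
    - [[0,0,0],[0,0,0]]

```text
clock: 4.38
tcp_pos: [0.5779, 0.2492, 0.162]
orientation: [-2.513, -1.884, -0.001]
contact_force: [-6.1, -2.8, 15.6]
grip_width: 0.0001
```

Run:
```python
from h import *
s=grab_frame('scene');save('s3',cv2.resize(s['frame'][130:290,330:490],(480,480)))
```

```text
(no output)
```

View pics/s3.png

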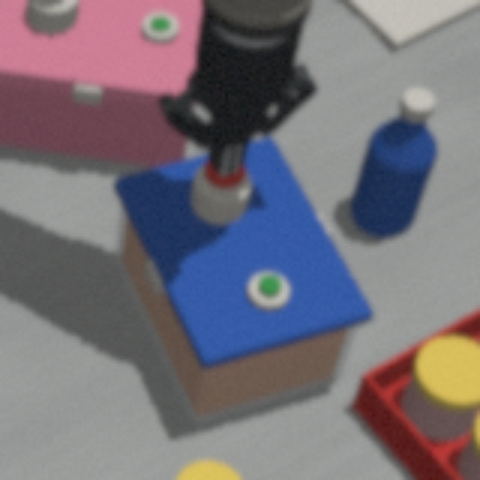

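On the stop: z is 0.162 with 15.6 N, and the pin has begun to rise. Now back up and repeat.

Request:
send_rows:
  series:
    - [[0,0,-0.012],[0,0,0]]
    - [[0,0,-0.012],[0,0,0]]
    - [[0,0,-0.012],[0,0,0]]
    - [[0,0,0],[0,0,0]]
    - [[0,0,0],[0,0,0]]
    - [[0,0,0.006],[0,0,0]]
    - [[0,0,0.006],[0,0,0]]
    - [[0,0,0.006],[0,0,0]]
    - [[0,0,0.006],[0,0,0]]
    - [[0,0,0.006],[0,0,0]]
    - [[0,0,0.006],[0,0,0]]
    - [[0,0,0],[0,0,0]]
    - [[0,0,0],[0,0,0]]

```text
clock: 6.05
tcp_pos: [0.5778, 0.2492, 0.1621]
orientation: [-2.513, -1.884, -0.0]
contact_force: [-6.6, -2.2, 16.8]
grip_width: 0.0002
```

Request:
send_rows:
  series:
    - [[0,0,-0.012],[0,0,0]]
    - [[0,0,-0.012],[0,0,0]]
    - [[0,0,-0.012],[0,0,0]]
    - [[0,0,0],[0,0,0]]
    - [[0,0,0],[0,0,0]]
    - [[0,0,0.006],[0,0,0]]
    - [[0,0,0.006],[0,0,0]]
    - [[0,0,0.006],[0,0,0]]
    - [[0,0,0.006],[0,0,0]]
    - [[0,0,0.006],[0,0,0]]
    - [[0,0,0.006],[0,0,0]]
    - [[0,0,0],[0,0,0]]
    - [[0,0,0],[0,0,0]]

```text
clock: 7.68
tcp_pos: [0.5778, 0.2492, 0.162]
orientation: [-2.513, -1.884, -0.0]
contact_force: [-6.5, -2.6, 18.3]
grip_width: -0.0
```

Request:
send_rows:
  series:
    - [[0,0,-0.012],[0,0,0]]
    - [[0,0,-0.012],[0,0,0]]
    - [[0,0,-0.012],[0,0,0]]
    - [[0,0,0],[0,0,0]]
    - [[0,0,0],[0,0,0]]

```text
clock: 8.3
tcp_pos: [0.5776, 0.2491, 0.1958]
orientation: [-2.513, -1.885, 0.001]
contact_force: [0.4, 0.5, 0.0]
grip_width: 0.0002
```

Run:
```python
from h import *
s=grab_frame('scene');save('s4',cv2.resize(s['frame'][130:290,330:490],(480,480)))
```

```text
(no output)
```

View pics/s4.png

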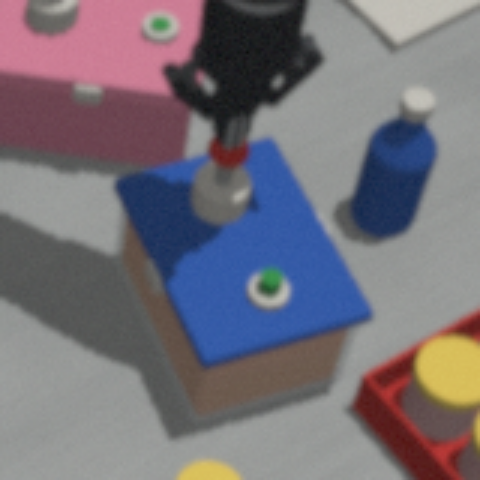

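The pin (crop pixel (271,281)) stands partly out after three strokes, and the tub hasn't moved. I'll give two more full strokes; extra ones are harmless.

Request:
send_rows:
  series:
    - [[0,0,0.006],[0,0,0]]
    - [[0,0,0.006],[0,0,0]]
    - [[0,0,0.006],[0,0,0]]
    - [[0,0,0.006],[0,0,0]]
    - [[0,0,0.006],[0,0,0]]
    - [[0,0,0.006],[0,0,0]]
    - [[0,0,0],[0,0,0]]
    - [[0,0,0],[0,0,0]]

```text
clock: 9.35
tcp_pos: [0.5779, 0.2492, 0.1621]
orientation: [-2.513, -1.884, -0.001]
contact_force: [-5.7, -2.2, 16.4]
grip_width: 0.0002
```

Request:
send_rows:
  series:
    - [[0,0,-0.012],[0,0,0]]
    - [[0,0,-0.012],[0,0,0]]
    - [[0,0,-0.012],[0,0,0]]
    - [[0,0,0],[0,0,0]]
    - [[0,0,0],[0,0,0]]
    - [[0,0,0.006],[0,0,0]]
    - [[0,0,0.006],[0,0,0]]
    - [[0,0,0.006],[0,0,0]]
    - [[0,0,0.006],[0,0,0]]
    - [[0,0,0.006],[0,0,0]]
    - [[0,0,0.006],[0,0,0]]
    - [[0,0,0],[0,0,0]]
    - [[0,0,0],[0,0,0]]

```text
clock: 10.98
tcp_pos: [0.5778, 0.2492, 0.1621]
orientation: [-2.513, -1.884, -0.0]
contact_force: [-6.6, -3.4, 16.8]
grip_width: 0.0003
```

Request:
send_rows:
  series:
    - [[0,0,-0.012],[0,0,0]]
    - [[0,0,-0.012],[0,0,0]]
    - [[0,0,-0.012],[0,0,0]]
    - [[0,0,0],[0,0,0]]
    - [[0,0,0],[0,0,0]]

```text
clock: 11.6
tcp_pos: [0.5776, 0.2491, 0.1958]
orientation: [-2.513, -1.885, 0.001]
contact_force: [-1.1, -0.2, -1.4]
grip_width: -0.0001
```

Run:
```python
from h import *
s=grab_frame('scene');f=s['frame'];save('s5',np.hstack([cv2.resize(f[240:350,175:285],(395,395),interpolation=2),cv2.resize(f[165:275,360:470],(395,395),interpolation=2)]))
h=cv2.cvtColor(f,cv2.COLOR_RGB2HSV);m=(h[...,0]>40)&(h[...,0]<85)&(h[...,1]>100)&(h[...,2]>40)
k,l,st,ce=cv2.connectedComponentsWithStats(m.astype(np.uint8))
print([(st[i].tolist(),ce[i].round(1).tolist()) for i in range(1,k) if st[i,4]>15])
# tip pixel expected when fully in/out, at pin axis from knob + tub layout (top-view pin at z~.125)
R=cv2.Rodrigues(s['rotation'])[0]
for nm,xy in(('pin',(.675,.227)),('sealed',(.6327,-.2239))):
  for z in(.123,.138,.148):
    p=R.T@(np.array([*xy,z])-s['origin']);print(nm,z,(p[:2]/p[2]*s['fx']+[s['cx'],s['cy']]).round(1))
```

```text
[([418, 217, 7, 10, 51], [420.5, 221.4]), ([240, 292, 7, 11, 61], [243.3, 296.8])]
pin 0.123 [419.5 226.1]
pin 0.138 [420.3 222.5]
pin 0.148 [421. 220.]
sealed 0.123 [245.7 300. ]
sealed 0.138 [244.9 296.8]
sealed 0.148 [244.3 294.7]
```

View pics/s5.png

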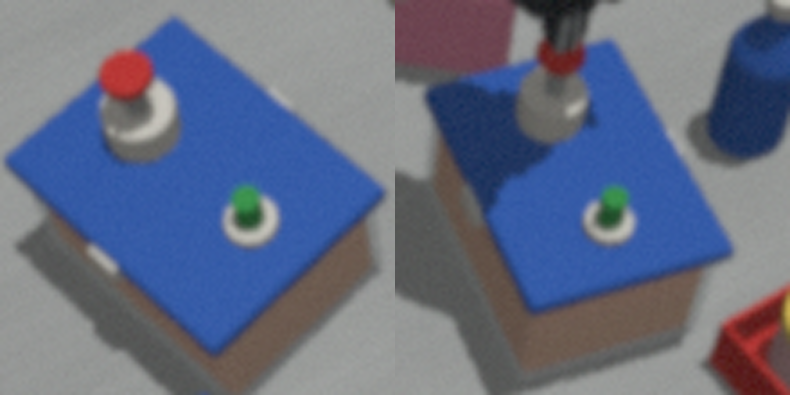

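The pin now looks like its neighbour's. I'll add a safety stroke to see whether anything still changes, then retreat.

Request:
send_rows:
  series:
    - [[0,0,0.006],[0,0,0]]
    - [[0,0,0.006],[0,0,0]]
    - [[0,0,0.006],[0,0,0]]
    - [[0,0,0.006],[0,0,0]]
    - [[0,0,0.006],[0,0,0]]
    - [[0,0,0.006],[0,0,0]]
    - [[0,0,0],[0,0,0]]
    - [[0,0,0],[0,0,0]]
    - [[0,0,-0.012],[0,0,0]]
    - [[0,0,-0.012],[0,0,0]]
    - [[0,0,-0.012],[0,0,0]]
    - [[0,0,0],[0,0,0]]
    - [[0,0,-0.03],[0,0,0]]
    - [[0,0,-0.03],[0,0,0]]
    - [[0,0,-0.03],[0,0,0]]

```text
clock: 13.52
tcp_pos: [0.5775, 0.249, 0.2864]
orientation: [-2.513, -1.885, 0.002]
contact_force: [0.1, -0.5, 1.0]
grip_width: 0.0003
```

Request:
send_rows:
  series:
    - [[0.02,-0.035,0],[0,0,0]]
    - [[0.02,-0.035,0],[0,0,0]]
    - [[0.02,-0.035,0],[0,0,0]]
    - [[0.02,-0.035,0],[0,0,0]]
    - [[0.02,-0.035,0],[0,0,0]]
    - [[0.02,-0.035,0],[0,0,0]]
    - [[0,0,0],[0,0,0]]
    - [[0,0,0],[0,0,0]]

```text
clock: 14.52
tcp_pos: [0.4101, 0.4226, 0.2858]
orientation: [2.513, 1.884, -0.001]
contact_force: [0.7, -0.9, -0.2]
grip_width: -0.0001
```

Run:
```python
from h import *
s=grab_frame('scene');f=s['frame'];save('s6',np.hstack([cv2.resize(f[240:350,175:285],(395,395),interpolation=2),cv2.resize(f[165:275,360:470],(395,395),interpolation=2)]))
t=grab_frame('top');save('t6',t['frame'])
for n,f in(('S',f),('T',t['frame'])):
    h=cv2.cvtColor(f,cv2.COLOR_RGB2HSV)
    for c,m in(('g',(h[...,0]>40)&(h[...,0]<85)&(h[...,1]>100)&(h[...,2]>40)),('r',((h[...,0]<6)|(h[...,0]>174))&(h[...,1]>150)&(h[...,2]>90))):
        k,l,st,ce=cv2.connectedComponentsWithStats(m.astype(np.uint8))
        print(n,c,[(st[i].tolist(),ce[i].round(1).tolist()) for i in range(1,k) if 30<st[i,4]<210 and 100<ce[i][1]])
o=r.get_obs();print(o['tcp_pos'],o['contact_force'],o['clock'])
```

```text
S g [([418, 217, 7, 10, 51], [420.5, 221.4]), ([240, 292, 7, 11, 60], [243.4, 296.7])]
S r [([344, 114, 9, 8, 55], [347.8, 117.0]), ([400, 175, 12, 10, 88], [405.8, 179.5]), ([504, 219, 13, 10, 47], [510.9, 224.1]), ([481, 233, 12, 10, 53], [487.5, 238.0]), ([203, 255, 14, 12, 128], [209.6, 260.5])]
T g [([201, 199, 10, 10, 64], [205.3, 203.4]), ([405, 214, 9, 10, 61], [409.1, 218.6]), ([158, 331, 8, 8, 47], [161.4, 334.3])]
T r [([104, 119, 60, 3, 98], [134.6, 119.6]), ([148, 126, 7, 8, 31], [150.5, 128.5]), ([146, 143, 17, 17, 107], [153.4, 151.0]), ([88, 144, 11, 9, 44], [91.2, 147.7]), ([113, 145, 18, 14, 85], [120.6, 151.6]), ([182, 237, 15, 15, 179], [189.0, 244.3]), ([636, 246, 4, 31, 58], [638.3, 257.8]), ([421, 252, 16, 15, 182], [428.4, 259.3]), ([180, 361, 16, 16, 197], [187.1, 368.8])]
[0.41092996 0.42192007 0.28603562] [ 0.17487617  0.68155091 -0.60005865] 14.625
```

View pics/s6.png

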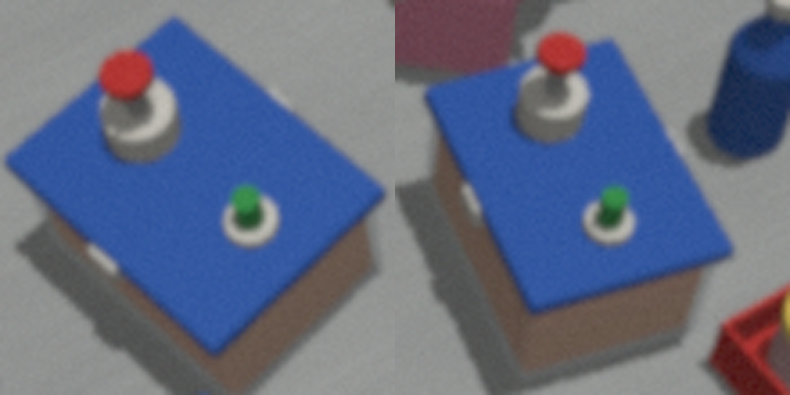

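View pics/t6.png

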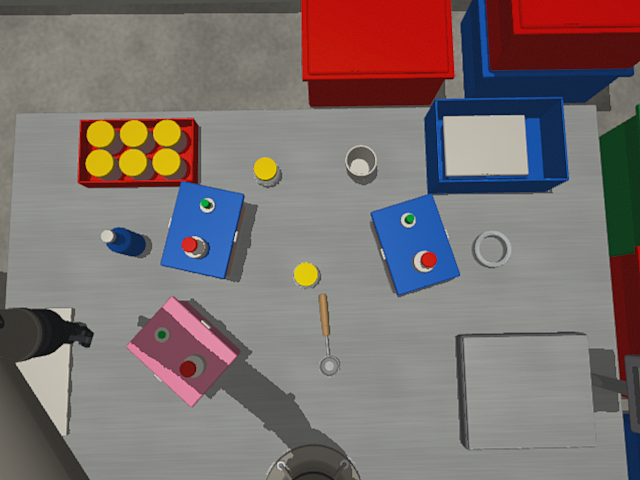

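The sixth stroke left the pin unchanged at scene pixel (420.5,221.4). Both knobs are up, at scene (406,180) and (210,260), where they were at the start. Everything else stands in place and the arm is clear.

```bash
python3 -c "
from h import *
print(r.hand_in())"
```

```text
the job is handed in; nothing more can be done
None
```

I pumped the left blue tub's knob with closed fingertips for six full strokes, then backed off well clear and handed in. The hand-in gives no verdict.

- **Strokes:** In the first five, the fingertips reached z ≈ 0.162 m with 16–18 N, which means the knob was on its stop. The sixth used the same motion but I took no reading at the bottom. The fingertips were raised above the knob's rest height after every stroke.
- **Pin:** It stands out like its neighbour's in both camera views. The sixth stroke did not change it, so it is at its limit.
- **Final state:** Both red knobs are at their starting pixels. The tubs and the other things show no visible movement in the top view. The contact force is about zero, and the arm finished at 14.6 s of the 48 s allowed.

One measurement disagreed. The wrist view put the knob about 4 mm from where the scene and top views did; I aimed between the two, and the fingertips landed on the knob. None of the final checks failed.

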